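Get the scraper out of the short-opening drawer and hold it over the bowl

TASK

Pull open the drawer of the low white unit with the wooden top, as far as it goes, and take out the flat-bladed scraper: it is longer than the gap that the drawer opens, so tilt it blade-end up and draw it out slantwise from under the unit's top without forcing it. Leave the ring-headed spoon lying in the drawer, do not knock or shift the bowl or the other things about, and finish still gripping the scraper, held steady with its blade over the middle of the mixing bowl and the whole tool clear above the bowl's rim.

Things in the scene. Friction and masses are not known exactly. Their poses are not given: they have to be found in the camera images.
- drawer_unit_small: Fixed low white drawer unit with a wooden top, 362 mm deep (its x), 272 wide (y), 92 high; origin: centre of its underside. The drawer opens towards its -x. Its top (10 mm thick, underside 82 mm above the worktop) ends 185 mm from the origin towards -x: what lies behind that edge is under it. Things up to 91 mm high stand on the top's rear half (x over +20 mm).
- drawer (a joint): Opening in m: 0 shut, 0.225 at its stop. Runners with 2 N friction, no spring; stays where left. Inside 335 mm (unit x) by 220 mm (y); floor 18 mm above the worktop, sides to 60 mm, front panel to 76 mm above the worktop (14 mm thick, inner face 181 mm + opening from the unit's origin towards -x).
- drawer_handle (a point): Middle of the drawer's steel bow handle: a level round bar 10 mm thick, straight for 104 mm along the unit's y, 54 mm above the worktop, its centre 40 mm in front of the drawer front (35 mm free gap behind it). Moves with the drawer. Can be pinched from above with the fingers closing along the unit's x.
- scraper: Kitchen scraper lying flat in the drawer, on either side, blade to the drawer front, handle end under the unit's top. 292 mm long, about 70 g. Origin: middle of the blade's tip; body z runs to the handle's end, y across, x through the thickness. Flat solid blade to 98 mm from the tip, up to 60 wide; then a straight handle 20 wide; 8 to 10 mm thick. Balances about 115 mm from the tip.
- scraper_tip (a point): Tip of the blade, on the scraper's centre line.
- scraper_blade (a point): Middle of the blade, 50 mm from the origin along the scraper's z.
- scraper_end (a point): Far end of the handle, 292 mm from the origin along the scraper's z.
- ring_spoon: The other tool in the drawer: a spoon with a hole through its head (ring), 309 mm long, head up to 60 mm wide, handle 24 mm wide, lying parallel to the scraper about 96 mm from it. Origin at the tip of the head; body z runs to the handle's end. Stays in the drawer.
- bowl: Loose white ceramic mixing bowl, 180 mm across the rim, 80 mm high, standing open upwards left of the drawer unit. Origin: centre of its underside.
- bowl_rim (a point): Centre of the bowl's mouth, 80 mm above the worktop.
- tea_box: Bystander: cardboard box 69 x 133 x 66 mm on top of the drawer unit, at the rear. Origin: centre of its underside.
- mug: Bystander: spotted mug, 82 mm across, 91 mm high, on top of the drawer unit, at the rear. Origin: under it.
- pepper_mill: Bystander: turned wooden mill, 58 mm across, 170 mm high, behind the bowl. Origin: centre of its underside.
- salt_shaker: Bystander: shaker, 44 mm across, 90 mm high, beside the mill. Origin: centre of its underside.

How it is judged (in metres and radians):
On the way, in this order (a step that is already met when the one before it is completed fails the run):
1. the drawer is pulled open to its stop (at least 210 of 225 mm) with the scraper still in it (value of joint drawer above 0.21 m and height (world z) of scraper_tip below 0.06 m), for 0.2 s.
2. the scraper is gripped and clear of the drawer unit, both ends above 90 mm (contact force between scraper and the fingers above 0.5 N and contact force between scraper and drawer_unit_small below 0.05 N and height (world z) of each of scraper_tip, scraper_end above 0.09 m), for 0.2 s.
At the end, for the whole second after the job is handed in: The scraper is gripped and still, mid-blade within 60 mm (in plan) of the bowl's centre, both ends over 90 mm above the worktop (10 mm above the rim), touching neither bowl nor drawer unit; the ring spoon lies in the drawer; the bowl is within 20 mm of its place (all of step 2 and horizontal distance between scraper_blade and bowl_rim below 0.06 m and contact force between scraper and bowl below 0.05 N and linear speed of scraper below 0.03 m/s and height (world z) of ring_spoon below 0.06 m and distance of bowl from where it was at the start of the episode below 0.02 m); the arm keeps its last pose, push and grip.
It fails at once if once its blade is raised, the scraper is forced against the drawer unit (over 20 N) (contact force between scraper and drawer_unit_small above 20 N and height (world z) of scraper_tip above 0.035 m).
It fails at once if the ring-headed spoon is lifted out of the drawer (height (world z) of ring_spoon above 0.06 m).
It fails at once if the bowl is shifted more than 20 mm or tipped (distance of bowl from where it was at the start of the episode above 0.02 m or angle between bowl's own z axis and vertical above 0.3 rad).
It fails at once if a bystander is shifted more than 30 mm (distance of any of tea_box, mug, pepper_mill, salt_shaker from where it was at the start of the episode above 0.03 m).
It also fails if it takes over 54 s, if anything falls off the work surface, if the arm or the gripper's body presses on something with over 40 N, if the wrist force passes 120 N, or if a joint passes its speed limit or range.

ROBOT

A 6-joint arm with a two-finger parallel gripper is mounted at the origin on a cart in front of the work surface, level with it; the furniture and walls round the work are solid. World frame = base frame: x ahead of the robot, y to its left, z up, the work surface at z = 0. Lengths are in m, angles in degrees, forces in N, time in s.
With the tool pointing down it reaches from about 0.3 to 0.75 m from the base axis. Payload 8.5 kg.
Tool frame: the origin (TCP) lies midway between the tips of the shut fingers; the grasp point (between the pads) lies 19 mm behind it (env.tcp_to_grasp is the z of the grasp point in the tool frame, in m); z points along the fingers, y is the line along which they close (so a half turn about z gives the same grasp; the last joint's range is limited). The gripper opens to 85 mm and grips with 20 to 120 N. Pads are 22 mm wide; open, the fingers measure 114 mm over their backs; the gripper's body (76 mm by 85 mm) begins 54 mm behind the grasp point. The pads swing forward as they close: fully open they stand 13 mm farther back than shut.
Start: joints at [57.45, 21.807, 74.336, -0, 83.858, -12.336], TCP at [0.19, 0.516, 0.231] pointing down, gripper open.
Joint ranges: [-178.18, 178.18], [-50.72, 133.34], [12.68, 142.11], [-81.47, 261.47], [9.98, 163.14], [-165.26, 165.26]. Speed limits (degrees/s): [136.94, 136.94, 180, 180, 180, 180].

INTERFACE

Orientations are given as a 3x3 rotation matrix whose columns are the frame's x, y, z axes.
In Python, from rig import env, imaging, job, models gives the robot as it stands. The module is installed in compiled form; this text tells all that it offers.
- The arm moves only by the tool jog_arm, never from a script. Its argument "plan" is text: rows parted by semicolons, each of 7 numbers parted by spaces: the turn, a rotation vector about the tool's x, y, z in degrees, then the shift along the tool's x, y, z in cm, then the closure in counts, from 0 (fully open) to 255 (shut). In form: rx ry rz x y z claw; .... A call has 1 to 10 rows; each row shifts and turns the commanded pose from where the row before left it, along the tool's axes as they then stand; what a row does not reach is not made up. A row lasts 1/12 s, in which the tool goes at most 41.7 mm and 7.16 degrees, less where a joint would pass 70% of its speed; a pose out of reach is approached as far as the arm can. A call with a gripper value outside its range is refused whole. The fingers move at their own pace and stop on an object; "grip_force" is the grip in N (left out, the last holds). Time passes only in rows, so rows that do not move let the fingers close. It gives the time, the measured TCP pose, the force, the opening and the grip force at its end, in the units of the state.
- env.observe(): the state, without advancing time (a new reading comes with each control period).
- imaging.get_image(name): name is "scene" or "top"; returns a dict with "pixels" (420x560x3 uint8, red, green, blue), "depth" (420x560 float32, m along the optical axis (not along the pixel's ray), 0 where there is no reading), "fov_y" (degrees; the focal length in pixels is half the picture's height over the tangent of half this angle, whatever the lens; pixels are square), "cx", "cy" (the principal point, pixels), "world_from_camera" (4x4, takes a point from camera to world coordinates). Camera axes: x right, y down, z forward; pixel columns grow to the right and rows downward; lengths in m; the calibration is good to about 2 mm. A picture is of the moment at which its call begins.
- job.close_job(): hands the job in; it is judged then, once.
Trained networks look in the newest picture that a camera, given by its name, has taken for a name from the list of things; names that differ only in an ending like _2 or _b are one class to them, and where a whole thing is asked for, a point or a joint stands for the part that bears it (a point fixed in the world has none). Each returns a list of dicts, best first, with "confidence" (0 to 1); they miss things now and then, are a little off and sometimes report something else, mostly with a low value. They report only what shows in the picture. A call takes as long as a camera call.
- models.outline_of(camera, query): "region" (420x560 bool, what is visible of it) and "bbox" ([centre column, centre row, width, height] in pixels, round what is visible of it).
- models.tip_of(camera, query): "at" ([column, row] in pixels: a listed point, or the origin of a listed thing).
The state is a dict: "time_s": time; "q": joint angles; "qvel": joint speeds; "joint_efforts": joint torques, N m; "position": TCP position; "tool_rot": TCP orientation; "ft_force": force on the tool from outside, world axes, zero at the start; "wrist_torque": the same for the moment, N m; "grip_width": finger opening in m; "gripper_force": force on a finger pad.
Only numpy, scipy, OpenCV 4.12 (cv2) and the standard library are available. Lean on these libraries where they do the work, as an engineer would, in place of code of your own. Each camera call takes 0.05 s, during which the arm holds its last target. There are 200 camera calls.

## Working session

There is one attempt and no reset: what is moved stays moved. The work goes in short steps, Python scripts to look and compute and a tool call to move; the robot and the scene stay as the last step left them, time stands still between calls to the robot, and variables do not carry over. Pictures are saved under pics/ and viewed, at most 10 in all, crops included, and the job is handed in when it is done.

Besides the shell and the picture viewer there is one more tool, called in YAML: its name, and indented under it one key for each argument. jog_arm: Moves the arm, as the interface text tells. Its arguments: {"type":"object","properties":{"plan":{"type":"string"},"grip_force":{"type":"number"}},"required":["plan"]}

```bash
mkdir -p pics; cat > h.py <<'E'
import numpy as np, cv2
from rig import env, imaging, job, models
def cam(n):
    im=imaging.get_image(n); return im
def p3(im,u,v,z=None,d=None):
    f=210/np.tan(np.radians(im["fov_y"]/2)); T=im["world_from_camera"]
    r=np.array([(u-im["cx"])/f,(v-im["cy"])/f,1.])
    if z is not None:
        w=T[:3,:3]@r; s=(z-T[2,3])/w[2]; return T[:3,3]+s*w
    if d is None:
        a=im["depth"][int(v)-2:int(v)+3,int(u)-2:int(u)+3]; d=np.median(a[a>0])
    return T[:3,:3]@(r*d)+T[:3,3]
def cloud(im,mask):
    f=210/np.tan(np.radians(im["fov_y"]/2)); T=im["world_from_camera"]
    v,u=np.nonzero(mask&(im["depth"]>0)); d=im["depth"][v,u]
    return np.c_[(u-im["cx"])/f*d,(v-im["cy"])/f*d,d]@T[:3,:3].T+T[:3,3]
np.set_printoptions(precision=4,suppress=True)
E
python3 - <<'E'
from h import *
ims={}
for n in("scene","top"):
    im=cam(n); ims[n]=im
    cv2.imwrite(f"pics/{n}0.png",im["pixels"][:,:,::-1])
    print(n,im["world_from_camera"][:3,3])
    for q,z in(("drawer_handle",.054),("bowl_rim",.08)):
        for r in models.tip_of(n,q)[:2]: print(q,r["confidence"],r["at"],p3(im,*r["at"],z=z))
    for q in("drawer_unit_small","bowl","tea_box","mug","pepper_mill","salt_shaker"):
        for r in models.outline_of(n,q)[:1]:
            c=cloud(im,r["region"]); print(q,r["confidence"],np.round(r["bbox"]),np.percentile(c,[2,50,98],axis=0).round(3).tolist())
im=ims["top"]; r=models.outline_of("top","drawer_unit_small")[0]
c=cloud(im,r["region"]); c=c[(c[:,2]>.085)&(c[:,2]<.1)]
print(cv2.minAreaRect((c[:,:2]*1000).astype(np.float32)))
o=env.observe(); print(o["position"],o["tool_rot"],o["time_s"],env.tcp_to_grasp)
E
```

```text
scene [-0.0022  0.3526  1.4146]
drawer_handle 0.7 [285.6, 227.7] [ 0.6074 -0.0042  0.054 ]
bowl_rim 0.87 [157.6, 331.1] [0.487  0.4408 0.08  ]
drawer_unit_small 0.76 [354. 210. 160. 122.] [[0.426, -0.388, 0.018], [0.555, -0.164, 0.091], [0.712, -0.018, 0.098]]
bowl 0.63 [157. 331.  67.  69.] [[0.406, 0.364, 0.002], [0.503, 0.449, 0.026], [0.568, 0.526, 0.083]]
tea_box 0.92 [404. 198.  35.  51.] [[0.437, -0.373, 0.093], [0.495, -0.32, 0.154], [0.572, -0.281, 0.161]]
mug 0.96 [379. 157.  38.  39.] [[0.594, -0.363, 0.1], [0.646, -0.324, 0.151], [0.691, -0.285, 0.184]]
pepper_mill 0.59 [158. 260.  30.  38.] [[0.656, 0.339, 0.008], [0.667, 0.363, 0.099], [0.698, 0.389, 0.167]]
salt_shaker 0.51 [180. 234.  16.  21.] [[0.72, 0.26, 0.007], [0.728, 0.279, 0.058], [0.748, 0.295, 0.093]]
top [0.4629 0.02   1.3412]
drawer_handle 0.69 [285.8, 210.2] [0.6092 0.0177 0.054 ]
bowl_rim 0.82 [138.4, 250.2] [0.484  0.4465 0.08  ]
drawer_unit_small 0.96 [360. 228. 152. 103.] [[0.435, -0.402, 0.056], [0.575, -0.178, 0.092], [0.704, -0.013, 0.097]]
bowl 0.69 [141. 251.  57.  60.] [[0.406, 0.369, 0.003], [0.486, 0.463, 0.027], [0.566, 0.528, 0.083]]
tea_box 0.89 [410. 244.  43.  55.] [[0.44, -0.374, 0.091], [0.506, -0.323, 0.155], [0.572, -0.281, 0.161]]
mug 0.64 [407. 196.  36.  38.] [[0.593, -0.361, 0.102], [0.648, -0.328, 0.148], [0.689, -0.285, 0.184]]
pepper_mill 0.67 [172. 185.  33.  26.] [[0.654, 0.337, -0.001], [0.675, 0.352, 0.122], [0.709, 0.401, 0.174]]
((574.1088256835938, -224.3988494873047), (368.63043212890625, 275.95074462890625), 83.38966369628906)
[0.19   0.5161 0.2313] [[-0.9384  0.3455 -0.    ]
 [ 0.3455  0.9384 -0.    ]
 [ 0.     -0.     -1.    ]] 0.95 -0.0187
```

View pics/top0.png

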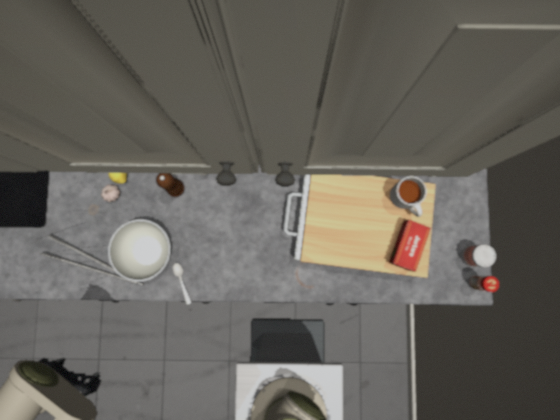

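View pics/scene0.png

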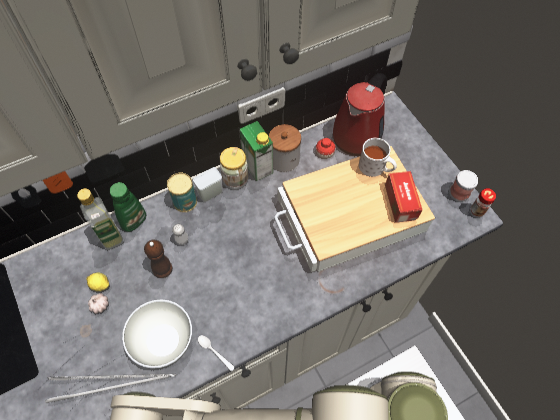

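The top view shows the drawer unit at cols 297–435, with its handle near (291,213), so the drawer opens toward world +y. The bowl is at (140,250) and the mill at (170,184). The scene view agrees. Next I'll refine the handle position.

```bash
cat >> h.py <<'E'
from scipy.spatial.transform import Rotation as R
def rows(P,Rm,P1,R1,n=None):
    """n equal rows in the moving tool axes from pose to pose (straight line, constant turn); TCP"""
    rv=(R.from_matrix(Rm).inv()*R.from_matrix(R1)).as_rotvec(degrees=True); d=P1-P
    n=n or int(np.ceil(max(np.linalg.norm(rv)/6.8,np.linalg.norm(d)/.040)))
    for k in range(n):
        Rk=R.from_matrix(Rm)*R.from_rotvec(rv*k/n,degrees=True)
        print(k,np.round(rv/n,2),np.round(Rk.inv().apply(d/n)*100,2))
def frame(u,t=0):
    """tool y across; see use"""
    pass
E
python3 - <<'E'
from h import *
for n in("scene","top"):
    im=cam(n); c=cloud(im,np.ones((420,560),bool))
    u=np.array([.115,.993]);v=np.array([-.993,.115]); u/=np.linalg.norm(u); v/=np.linalg.norm(v)
    o=np.array([.574,-.224]); a=(c[:,:2]-o)@u; b=(c[:,:2]-o)@v; z=c[:,2]
    m=(a>.21)&(a<.26)&(abs(b)<.09)&(z>.035)&(z<.075); print(n,"bar",m.sum(),np.percentile(a[m],[5,50,95]),np.percentile(b[m],[2,98]),np.percentile(z[m],[5,50,95]))
    k=m&(abs(b)<.045)&(a>.222); print(np.polyfit(b[k],a[k],1))
    # top edges
    m=(z>.085)&(z<.1)&(abs(a)<.2)&(abs(b)<.16); 
    for lo in(-.12,-.08,-.04,0,.04,.08):
        s=m&(b>lo)&(b<lo+.04); print(lo,np.percentile(a[s],[1,99]),end=" ")
    for lo in(-.1,0,.1): s=m&(abs(a-lo)<.03); print("b",np.percentile(b[s],[1,99]),end=" ")
    print()
    m=(c[:,0]>.5)&(c[:,0]<.85)&(abs(c[:,1])<.4)&(z>.35); print("cupboard",np.percentile(c[m],[1,50],axis=0) if m.any() else 0)
o=env.observe();
x=np.array([-.993,.115,0]);x/=np.linalg.norm(x);y=np.array([.115,.993,0]);y/=np.linalg.norm(y)
rows(o["position"],o["tool_rot"],np.array([.602,.012,.14]),np.c_[x,y,[0,0,-1]])
E
```

```text
scene bar 182 [0.2129 0.2359 0.2418] [-0.0639  0.0622] [0.0529 0.0584 0.064 ]
[0.     0.2379]
-0.12 [-0.1817  0.1822] -0.08 [-0.1811  0.1812] -0.04 [-0.1092  0.1817] 0 [-0.0926  0.1815] 0.04 [-0.1812  0.1809] 0.08 [-0.1806  0.1808] b [-0.0596  0.1372] b [-0.1355  0.1364] b [-0.1345  0.1358] 
cupboard [[ 0.5741 -0.2356  0.6865]
 [ 0.594   0.2205  0.8164]]
top bar 184 [0.2138 0.2358 0.2424] [-0.0628  0.063 ] [0.0536 0.0582 0.0629]
[0.0031 0.2381]
-0.12 [-0.1801  0.1814] -0.08 [-0.1803  0.1808] -0.04 [-0.1801  0.1799] 0 [-0.18   0.181] 0.04 [-0.1804  0.1812] 0.08 [-0.1804  0.1805] b [-0.1328  0.137 ] b [-0.1333  0.1352] b [-0.124   0.1351] 
cupboard [[ 0.5916 -0.2366  0.7066]
 [ 0.5933  0.0269  1.024 ]]
0 [ 0.   0.  -0.8] [-3.3  -1.95  0.54]
1 [ 0.   0.  -0.8] [-3.27 -1.99  0.54]
2 [ 0.   0.  -0.8] [-3.24 -2.04  0.54]
3 [ 0.   0.  -0.8] [-3.21 -2.08  0.54]
4 [ 0.   0.  -0.8] [-3.18 -2.13  0.54]
5 [ 0.   0.  -0.8] [-3.15 -2.17  0.54]
6 [ 0.   0.  -0.8] [-3.12 -2.21  0.54]
7 [ 0.   0.  -0.8] [-3.09 -2.26  0.54]
8 [ 0.   0.  -0.8] [-3.06 -2.3   0.54]
9 [ 0.   0.  -0.8] [-3.03 -2.34  0.54]
10 [ 0.   0.  -0.8] [-3.   -2.39  0.54]
11 [ 0.   0.  -0.8] [-2.96 -2.43  0.54]
12 [ 0.   0.  -0.8] [-2.93 -2.47  0.54]
13 [ 0.   0.  -0.8] [-2.89 -2.51  0.54]
14 [ 0.   0.  -0.8] [-2.86 -2.55  0.54]
15 [ 0.   0.  -0.8] [-2.82 -2.59  0.54]
16 [ 0.   0.  -0.8] [-2.79 -2.63  0.54]
```

jog_arm:
  plan: "0 0 -1.6 -3.3 -1.95 0.3 165; 0 0 -1.6 -3.25 -2.05 0.3 165; 0 0 -1.6 -3.2 -2.1 0.5 165; 0 0 -1.6 -3.15 -2.2 0.5 165; 0 0 -1.6 -3.1 -2.3 0.5 165; 0 0 -1.6 -3.05 -2.4 0.5 165; 0 0 -1.6 -2.95 -2.5 0.5 165; 0 0 -1.6 -2.9 -2.55 0.5 165; 0 0 -0.8 -2.85 -2.6 0.5 165; 0 0 0 -2.8 -2.65 0.5 165"
  grip_force: 40

```text
time_s: 1.88
position: [0.4365, 0.2175, 0.1853]
tool_rot: [[-0.993, 0.114, 0.0], [0.114, 0.993, 0.0], [-0.0, 0.0, -1.0]]
ft_force: [-0.0, 0.8, 0.0]
grip_width: 0.03
gripper_force: 0.0
```

jog_arm:
  plan: "0 0 0 -2.8 -2.65 0.5 165; 0 0 0 -2.8 -2.65 0.5 165; 0 0 0 -2.8 -2.65 0.5 165; 0 0 0 -2.8 -2.65 0.5 165; 0 0 0 -2.8 -2.65 0.5 165; 0 0 0 -2.8 -2.65 0.5 165; 0 0 0 0 0 0 165; 0 0 0 0 0 0 165; 0 0 0 0 0 0 165"

```text
time_s: 2.63
position: [0.5837, 0.0422, 0.1552]
tool_rot: [[-0.993, 0.115, -0.001], [0.115, 0.993, 0.0], [0.001, 0.0, -1.0]]
ft_force: [0.2, -0.3, 0.2]
grip_width: 0.0302
gripper_force: 0.0
```

```bash
python3 - <<'E'
from h import *
o=env.observe(); print(o["position"],o["tool_rot"],o["grip_width"],o["time_s"],o["ft_force"])
x=np.array([-.993,.115,0]);x/=np.linalg.norm(x);y=np.array([.115,.993,0]);y/=np.linalg.norm(y)
rows(o["position"],o["tool_rot"],np.array([.6013,.011,.1]),np.c_[x,y,[0,0,-1]])
E
```

```text
[0.5837 0.0422 0.1552] [[-0.9933  0.1153 -0.0007]
 [ 0.1153  0.9933  0.0003]
 [ 0.0007  0.0002 -1.    ]] 0.030226934498860828 2.6333 [ 0.196  -0.2536  0.2363]
0 [ 0.01 -0.02 -0.01] [-1.06 -1.45  2.76]
1 [ 0.01 -0.02 -0.01] [-1.05 -1.45  2.76]
```

jog_arm:
  plan: "0 0 0 -1.1 -1.5 1.5 165; 0 0 0 -1.0 -1.4 1.5 165; 0 0 0 0 0 2 165; 0 0 0 0 0 2 165; 0 0 0 0 0 2 165; 0 0 0 0 0 1.5 165; 0 0 0 0 0 1.2 165; 0 0 0 0 0 0 165; 0 0 0 0 0 0 165"

```text
time_s: 3.38
position: [0.6012, 0.0118, 0.0387]
tool_rot: [[-0.994, 0.114, -0.0], [0.114, 0.994, 0.0], [0.0, 0.0, -1.0]]
ft_force: [0.8, -0.6, 0.3]
grip_width: 0.0305
gripper_force: 0.0
```

jog_arm:
  plan: "0 0 0 0 0 0 255; 0 0 0 0 0 0 255; 0 0 0 0 0 0 255; 0 0 0 0 0 0 255; 0 0 0 0 0 0 255; 0 0 0 0 0 0 255"

```text
time_s: 3.88
position: [0.602, 0.011, 0.0397]
tool_rot: [[-0.993, 0.115, 0.002], [0.115, 0.993, 0.0], [-0.002, 0.0, -1.0]]
ft_force: [-1.6, 1.7, 6.4]
grip_width: 0.0083
gripper_force: 39.3
```

jog_arm:
  plan: "0 0 0 0 1 0 255; 0 0 0 0 2 0 255; 0 0 0 0 2.5 0 255; 0 0 0 0 2.5 0 255; 0 0 0 0 2.5 0 255; 0 0 0 0 2.5 0 255; 0 0 0 0 2.5 0 255; 0 0 0 0 2.5 0 255; 0 0 0 0 2 0 255; 0 0 0 0 1 0 255"

```text
time_s: 4.72
position: [0.6264, 0.2214, 0.0397]
tool_rot: [[-0.994, 0.113, 0.003], [0.113, 0.994, 0.0], [-0.003, 0.001, -1.0]]
ft_force: [-0.4, -2.5, 7.4]
grip_width: 0.0086
gripper_force: 39.8
```

jog_arm:
  plan: "0 0 0 0 0.7 0 255; 0 0 0 0 0.4 0 255; 0 0 0 0 0.3 0 255; 0 0 0 0 0.2 0 255; 0 0 0 0 0 0 255; 0 0 0 0 0 0 255; 0 0 0 0 0 0 255; 0 0 0 0 0 0 255"

```text
time_s: 5.38
position: [0.6274, 0.2302, 0.0397]
tool_rot: [[-0.993, 0.117, -0.002], [0.117, 0.993, -0.008], [0.001, -0.008, -1.0]]
ft_force: [-6.1, -22.4, 11.3]
grip_width: 0.0083
gripper_force: 40.6
```

jog_arm:
  plan: "0 0 0 0 -0.3 0 255; 0 0 0 0 0 0 165; 0 0 0 0 0 0 165; 0 0 0 0 0 0 165; 0 0 0 0 0 -2 165; 0 0 0 0 0 -3.5 165; 0 0 0 0 0 -4 165; 0 0 0 0 0 -4 165; 0 0 0 2 2 -2 165; 0 0 0 3 2.5 0 165"

```text
time_s: 6.22
position: [0.5856, 0.2822, 0.1986]
tool_rot: [[-0.993, 0.118, 0.01], [0.119, 0.993, 0.002], [-0.01, 0.004, -1.0]]
ft_force: [1.0, 1.9, 0.0]
grip_width: 0.0301
gripper_force: 0.0
```

jog_arm:
  plan: "0 0 0 3 2.5 0 165; 0 0 0 3 2.5 0 130; 0 0 0 3 2.5 0 120; 0 0 0 3 2.5 0 120; 0 0 0 0 0 0 120"

```text
time_s: 6.63
position: [0.4702, 0.4005, 0.1936]
tool_rot: [[-0.994, 0.109, -0.001], [0.109, 0.994, 0.001], [0.002, 0.001, -1.0]]
ft_force: [0.4, -0.4, 0.5]
grip_width: 0.0451
gripper_force: 0.0
```

```bash
python3 - <<'E'
from h import *
u=np.array([.115,.993]);v=np.array([-.993,.115]); u/=np.linalg.norm(u); v/=np.linalg.norm(v); oo=np.array([.574,-.224])
ab=lambda p:((p[:2]-oo)@u,(p[:2]-oo)@v,p[2])
for n in("top","scene"):
    im=cam(n); cv2.imwrite(f"pics/{n}1.png",cv2.resize(im["pixels"][120:330,230:510,::-1],None,fx=2.8,fy=2.8) if n=="top" else im["pixels"][:,:,::-1])
    for q in("scraper_tip","scraper_blade","ring_spoon","drawer_handle"):
        for r in models.tip_of(n,q)[:1]: print(n,q,r["confidence"],r["at"],p3(im,*r["at"],z=.054 if "handle" in q else .026),np.round(ab(p3(im,*r["at"],z=.054 if "handle" in q else .026)),4))
    for q in("scraper","ring_spoon"):
        for r in models.outline_of(n,q)[:1]:
            c=cloud(im,r["region"]); A=(c[:,:2]-oo)@u;B=(c[:,:2]-oo)@v; print(q,r["confidence"],r["bbox"],np.percentile(c[:,2],[5,50,95]))
            k=(c[:,2]<.045)
            for lo in np.arange(.18,.42,.02):
                s=k&(A>=lo)&(A<lo+.02)
                if s.sum()>2: print(round(lo+.01,3),s.sum(),np.percentile(B[s],[3,50,97]),np.median(c[s,2]))
            print("a range",np.percentile(A[k],[1,99]))
o=env.observe();print(o["position"],o["grip_width"],o["time_s"])
E
```

```text
top scraper_tip 0.85 [234.8, 222.6] [0.5724 0.1736 0.026 ] [0.3948 0.0473 0.026 ]
top ring_spoon 0.65 [239.1, 190.3] [0.6727 0.1628 0.026 ] [ 0.3956 -0.0536  0.026 ]
top drawer_handle 0.56 [215.2, 202.3] [0.6308 0.2311 0.054 ] [ 0.4586 -0.0041  0.054 ]
scraper 0.88 [271.8, 227.8, 70.7, 23.0] [0.0186 0.0259 0.0307]
0.19 45 [0.0437 0.0542 0.0651] 0.026229814594332268
0.21 51 [0.0423 0.0551 0.0645] 0.02553411692424845
0.23 49 [0.042  0.0529 0.0632] 0.025610745593714235
0.25 44 [0.0425 0.0525 0.0622] 0.025367131873131554
0.27 38 [0.0438 0.0521 0.0601] 0.02601869294550052
0.29 54 [0.0361 0.0515 0.067 ] 0.02518601869176962
0.31 120 [0.0266 0.0534 0.0797] 0.025823485648183042
0.33 130 [0.0226 0.0525 0.0814] 0.02561395497480723
0.35 133 [0.0212 0.0515 0.0798] 0.026171876968406727
0.37 131 [0.0211 0.0509 0.0795] 0.025927004113299068
0.39 77 [0.0255 0.0531 0.0783] 0.026138431360152925
a range [0.1857 0.391 ]
ring_spoon 0.74 [274.1, 193.6, 68.0, 15.9] [0.0212 0.0258 0.0307]
0.19 39 [-0.0585 -0.0483 -0.0394] 0.02823040215363859
0.21 37 [-0.057  -0.0476 -0.0403] 0.02741436725209989
0.23 30 [-0.05
[... 942 characters left out ...]
25617402807524225
0.21 40 [0.0467 0.0554 0.0628] 0.02690134872921901
0.23 36 [0.0455 0.0541 0.0623] 0.026148118664789166
0.25 36 [0.0452 0.0533 0.0589] 0.025829469592749787
0.27 30 [0.0437 0.0528 0.0595] 0.0257695477633606
0.29 49 [0.0388 0.0533 0.0644] 0.02630670120106271
0.31 115 [0.0263 0.0513 0.0773] 0.025797852418942613
0.33 127 [0.0255 0.0534 0.0792] 0.026130839383433413
0.35 129 [0.0246 0.0538 0.0791] 0.025779827155111512
0.37 136 [0.0248 0.0519 0.0799] 0.02621070710916429
0.39 67 [0.0274 0.0535 0.0776] 0.026739697189625655
a range [0.1725 0.3893]
ring_spoon 0.75 [156.6, 338.9, 65.0, 51.9] [0.0035 0.0204 0.0797]
a range [0.5855 0.7258]
[0.4753 0.3956 0.1933] 0.04500067071116294 7.3333
```

View pics/top1.png

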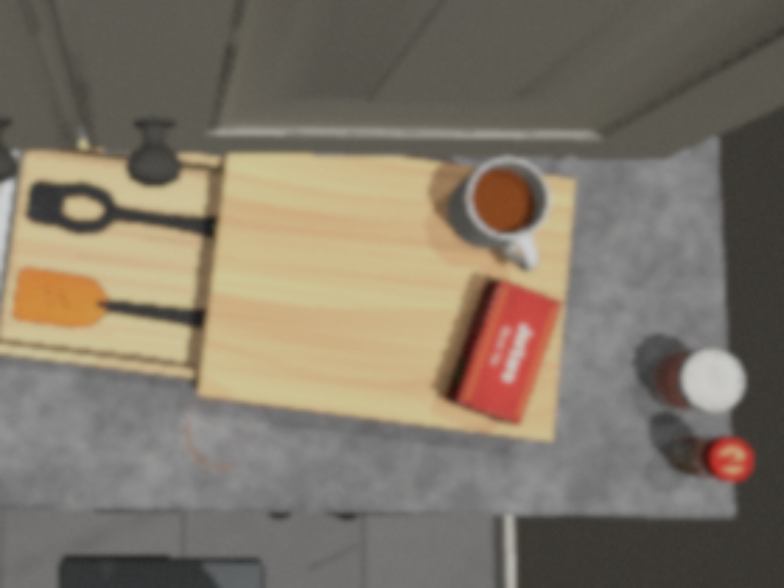

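Crop shows the orange scraper, blade to the front at crop (15–105, 298), handle leaving under the top at (200,318). The ring spoon lies parallel at row ~207. Both networks' points agree with this.

```bash
python3 - <<'E'
from h import *
o=env.observe(); print(o["q"])
u=np.array([.115,.993,0]);u/=np.linalg.norm(u); v=np.array([-u[1],u[0],0])
rows(o["position"],o["tool_rot"],np.array([.5536,.0562,.12]),np.c_[u,-v,[0,0,-1]])
E
```

```text
[ 28.8185  30.2692  66.4169  -0.0002  83.3119 -54.5456]
0 [0.   0.   6.43] [-0.84 -2.34  0.52]
1 [0.   0.   6.43] [-1.09 -2.24  0.52]
2 [0.   0.   6.43] [-1.34 -2.1   0.52]
3 [0.   0.   6.43] [-1.56 -1.94  0.52]
4 [0.   0.   6.43] [-1.77 -1.75  0.52]
5 [0.   0.   6.43] [-1.95 -1.54  0.52]
6 [0.   0.   6.43] [-2.11 -1.31  0.52]
7 [0.   0.   6.43] [-2.25 -1.07  0.52]
8 [0.   0.   6.43] [-2.35 -0.81  0.52]
9 [0.   0.   6.43] [-2.43 -0.54  0.52]
10 [0.   0.   6.43] [-2.47 -0.27  0.52]
11 [0.   0.   6.43] [-2.49  0.01  0.52]
12 [0.   0.   6.43] [-2.47  0.29  0.52]
13 [0.   0.   6.43] [-2.42  0.57  0.52]
```

jog_arm:
  plan: "0 0 6.4 -0.85 -2.35 0.5 120; 0 0 6.4 -1.1 -2.25 0.5 120; 0 0 6.4 -1.35 -2.1 0.5 120; 0 0 6.4 -1.55 -1.95 0.5 120; 0 0 6.4 -1.75 -1.75 0.5 120; 0 0 6.4 -1.95 -1.55 0.5 120; 0 0 6.4 -2.1 -1.3 0.5 120; 0 0 6.4 -2.25 -1.05 0.5 120; 0 0 6.4 -2.35 -0.8 0.5 120; 0 0 6.4 -2.45 -0.55 0.5 120"

```text
time_s: 8.17
position: [0.5319, 0.1521, 0.1432]
tool_rot: [[-0.327, 0.945, 0.0], [0.945, 0.327, 0.0], [-0.0, 0.0, -1.0]]
ft_force: [0.4, 0.2, 0.2]
grip_width: 0.0451
gripper_force: 0.0
```

jog_arm:
  plan: "0 0 6.4 -2.45 -0.25 0.5 120; 0 0 6.4 -2.5 0 0.5 120; 0 0 6.6 -2.45 0.3 0.5 120; 0 0 6.6 -2.4 0.55 0.5 140; 0 0 0 0 0 0 140; 0 0 0 0 0 0 140; 0 0 0 0 0 0 140"

```text
time_s: 8.75
position: [0.5543, 0.0574, 0.1235]
tool_rot: [[0.114, 0.994, 0.0], [0.994, -0.114, 0.0], [0.0, 0.0, -1.0]]
ft_force: [-0.1, 0.6, 1.0]
grip_width: 0.0383
gripper_force: 0.0
```

```bash
python3 - <<'E'
from h import *
o=env.observe(); print(o["q"],o["position"],o["grip_width"])
u=np.array([.115,.993,0]);u/=np.linalg.norm(u); v=np.array([-u[1],u[0],0])
rows(o["position"],o["tool_rot"],np.array([.5536,.0562,.017]),np.c_[u,-v,[0,0,-1]],4)
E
```

```text
[-6.2632 28.266  82.7917  0.0139 68.9388  0.2517] [0.5543 0.0574 0.1235] 0.038282496609620076
0 [ 0.   -0.    0.02] [-0.03 -0.01  2.66]
1 [ 0.   -0.    0.02] [-0.03 -0.01  2.66]
2 [ 0.   -0.    0.02] [-0.03 -0.01  2.66]
3 [ 0.   -0.    0.02] [-0.03 -0.01  2.66]
```

jog_arm:
  plan: "0 0 0 -0.1 0 2 140; 0 0 0 0 0 3 140; 0 0 0 0 0 3 140; 0 0 0 0 0 1.5 140; 0 0 0 0 0 0.7 140; 0 0 0 0 0 0.45 140; 0 0 0 0 0 0 140; 0 0 0 0 0 0 140"

```text
time_s: 9.42
position: [0.5549, 0.0565, 0.0179]
tool_rot: [[0.114, 0.993, 0.002], [0.993, -0.114, -0.0], [0.0, 0.002, -1.0]]
ft_force: [0.3, -0.2, 0.0]
grip_width: 0.0383
gripper_force: 0.0
```

jog_arm:
  plan: "0 0 0 0 0 0 255; 0 0 0 0 0 0 255; 0 0 0 0 0 0 255; 0 0 0 0 0 0 255; 0 0 0 0 0 0 255; 0 0 0 0 0 0 255"
  grip_force: 60

```text
time_s: 9.92
position: [0.5548, 0.0562, 0.0185]
tool_rot: [[0.115, 0.993, 0.002], [0.993, -0.115, -0.0], [0.0, 0.002, -1.0]]
ft_force: [-2.0, 0.6, 9.1]
grip_width: 0.0172
gripper_force: 60.0
```

jog_arm:
  plan: "0 0 0 0 0 -0.5 255; 0 0 0 0 0 0 255; 0 2.5 0 0 0 -0.75 255; 0 2.5 0 0.05 0 -0.75 255; 0 2.5 0 0.05 0 -0.75 255; 0 2.5 0 0.1 0 -0.75 255; 0 0 0 0 0 0 255; 0 0 0 0 0 0 255"

```text
time_s: 10.58
position: [0.5544, 0.0555, 0.0521]
tool_rot: [[0.114, 0.993, 0.021], [0.978, -0.116, 0.171], [0.172, 0.001, -0.985]]
ft_force: [0.2, -0.6, -2.0]
grip_width: 0.0171
gripper_force: 58.7
```

```bash
python3 - <<'E'
from h import *
im=cam("scene"); cv2.imwrite("pics/s2.png",cv2.resize(im["pixels"][120:330,180:460,::-1],None,fx=2.8,fy=2.8))
c=[]
for n in("scene","top"):
    im=cam(n)
    for r in models.outline_of(n,"scraper")[:1]: c.append(cloud(im,r["region"])); print(n,r["confidence"])
u=np.array([.115,.993]);u/=np.linalg.norm(u);v=np.array([-u[1],u[0]]);oo=np.array([.574,-.224])
c=np.vstack(c);A=(c[:,:2]-oo)@u;B=(c[:,:2]-oo)@v
for lo in np.arange(.18,.42,.02):
    s=(A>=lo)&(A<lo+.02)&(c[:,2]<.1)
    if s.sum()>3: print(round(lo+.01,2),s.sum(),np.median(B[s]),np.percentile(c[s,2],[10,50,90]))
o=env.observe();print(o["position"],o["grip_width"],o["ft_force"])
E
```

```text
top 0.96
0.31 6 0.061658969743619715 [0.0643 0.0661 0.0685]
0.33 123 0.052349452610979195 [0.0641 0.0683 0.0719]
0.35 130 0.050138579201910324 [0.0676 0.0715 0.0757]
0.37 129 0.0503684254884123 [0.072 0.076 0.079]
0.39 44 0.05313813960675791 [0.0752 0.078  0.0821]
[0.5541 0.0564 0.0515] 0.017340066435399894 [ 1.1078  0.7041 -0.9418]
```

View pics/s2.png

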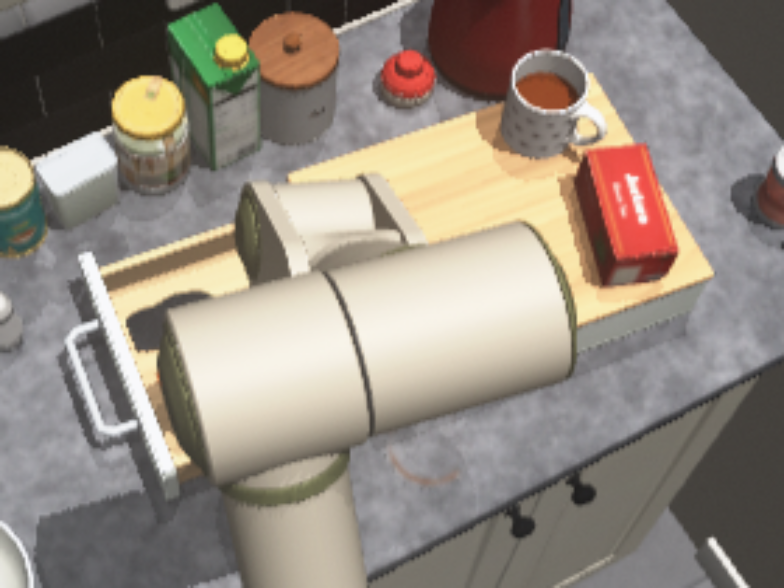

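The arm hides most of the tool in this picture. The drawer front (crop x≈130) and the spoon are visible and undisturbed. The depth fit puts the blade tilted about 9–10° with no contact, so I'll continue.

jog_arm:
  plan: "0 2.5 0 0.15 0 -0.75 255; 0 2.5 0 0.15 0 -0.75 255; 0 2.5 0 0.2 0 -0.75 255; 0 2.5 0 0.2 0 -0.7 255; 0 0 0 0 0 0 255; 0 0 0 0 0 0 255; 0 0 0 0.5 0 0 255; 0 0 0 1 0 0 255; 0 0 0 1 0 0 255; 0 0 0 0 0 0 255"

```text
time_s: 11.67
position: [0.557, 0.0815, 0.0915]
tool_rot: [[0.106, 0.994, 0.039], [0.934, -0.113, 0.34], [0.342, 0.001, -0.94]]
ft_force: [-0.5, 0.2, -1.0]
grip_width: 0.0172
gripper_force: 58.7
```

jog_arm:
  plan: "0 0 0 1 0 0 255; 0 0 0 1.5 0 0 255; 0 0 0 1.5 0 0 255; 0 0 0 1.5 0 0 255; 0 0 0 1.5 0 0 255; 0 0 0 1.5 0 0 255; 0 0 0 1.5 0 0 255; 0 0 0 1 0 0 255; 0 0 0 0 0 0 255; 0 0 0 0 0 0 255"

```text
time_s: 12.5
position: [0.5687, 0.1822, 0.1284]
tool_rot: [[0.107, 0.993, 0.039], [0.934, -0.114, 0.339], [0.342, 0.0, -0.94]]
ft_force: [0.9, 0.1, -0.8]
grip_width: 0.0165
gripper_force: 58.7
```

jog_arm:
  plan: "0 0 0 0.5 0 -1.4 255; 0 0 0 0.5 0 -1.4 255; 0 0 0 0.5 0 -1.4 255; 0 0 0 0.5 0 -1.4 255; 0 0 0 0 0 0 255; 0 0 0 0 0 0 255; 0 0 0 0 0 0 255"

```text
time_s: 13.08
position: [0.5684, 0.181, 0.1867]
tool_rot: [[0.109, 0.993, 0.038], [0.933, -0.116, 0.34], [0.342, -0.002, -0.94]]
ft_force: [-0.5, -1.3, -1.5]
grip_width: 0.0169
gripper_force: 58.7
```

```bash
python3 - <<'E'
from h import *
u=np.array([.115,.993,0]);u/=np.linalg.norm(u);v=np.array([-u[1],u[0],0])
im=cam("top"); cv2.imwrite("pics/t3.png",cv2.resize(im["pixels"][130:340,80:360,::-1],None,fx=2.8,fy=2.8))
for r in models.outline_of("top","scraper")[:1]:
    c=cloud(im,r["region"]); A=(c-[.574,-.224,0])@u; print(r["confidence"],np.percentile(c,[2,50,98],axis=0),np.percentile(A,[2,98]))
o=env.observe(); print(o["position"])
rows(o["position"],o["tool_rot"],np.array([.477,.375,.19]),np.c_[u,-v,[0,0,-1]],8)
E
```

```text
0.87 [[0.5476 0.1635 0.133 ]
 [0.576  0.2473 0.218 ]
 [0.6075 0.2873 0.2339]] [0.3818 0.5091]
[0.5684 0.1812 0.1866]
0 [-0.01 -2.5  -0.01] [ 2.15 -1.42  0.74]
1 [-0.01 -2.5  -0.01] [ 2.18 -1.42  0.65]
2 [-0.01 -2.5  -0.01] [ 2.21 -1.41  0.55]
3 [-0.01 -2.5  -0.01] [ 2.23 -1.41  0.45]
4 [-0.01 -2.5  -0.01] [ 2.25 -1.41  0.35]
5 [-0.01 -2.5  -0.01] [ 2.26 -1.41  0.26]
6 [-0.01 -2.5  -0.01] [ 2.27 -1.41  0.16]
7 [-0.01 -2.5  -0.01] [ 2.27 -1.41  0.06]
```

View pics/t3.png

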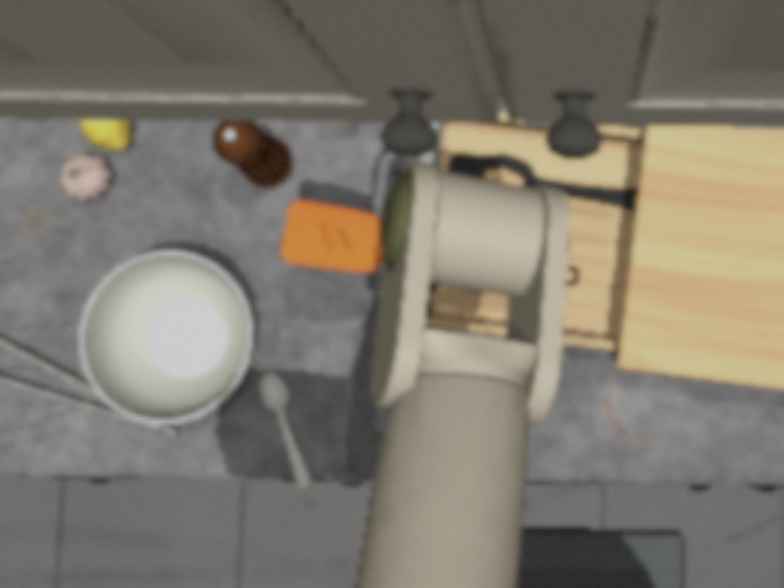

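The scraper is clear: its orange blade is at (335,237), its handle end at (573,275), well left of the top edge at x≈630, and the spoon is still in the drawer. Next I'll carry it over the bowl.

jog_arm:
  plan: "0 -2.5 0 2.15 -1.4 0.75 255; 0 -2.5 0 2.2 -1.4 0.65 255; 0 -2.5 0 2.2 -1.4 0.55 255; 0 -2.5 0 2.25 -1.4 0.45 255; 0 -2.5 0 2.25 -1.4 0.35 255; 0 -2.5 0 2.25 -1.4 0.25 255; 0 -2.5 0 2.25 -1.4 0.15 255; 0 -2.5 0 2.25 -1.4 0.05 255; 0 0 0 0 0 0 255; 0 0 0 0 0 0 255"

```text
time_s: 14.02
position: [0.4775, 0.3763, 0.1902]
tool_rot: [[0.112, 0.994, -0.001], [0.994, -0.112, -0.001], [-0.001, -0.001, -1.0]]
ft_force: [0.1, -1.4, -0.4]
grip_width: 0.0169
gripper_force: 58.7
```

jog_arm:
  plan: "0 0 0 0 0 0 255; 0 0 0 0 0 0 255; 0 0 0 0 0 0 255; 0 0 0 0 0 0 255; 0 0 0 0 0 0 255; 0 0 0 0 0 0 255"

```text
time_s: 14.52
position: [0.4788, 0.3746, 0.1914]
tool_rot: [[0.116, 0.993, 0.0], [0.993, -0.116, 0.0], [0.0, 0.0, -1.0]]
ft_force: [-0.0, 0.5, -0.8]
grip_width: 0.017
gripper_force: 58.7
```

```bash
python3 - <<'E'
from h import *
im=cam("top"); cv2.imwrite("pics/t4.png",cv2.resize(im["pixels"][130:340,80:360,::-1],None,fx=2.8,fy=2.8))
for q in("scraper","bowl"):
  for r in models.outline_of("top",q)[:1]:
    c=cloud(im,r["region"]); print(q,r["confidence"],np.percentile(c,[2,50,98],axis=0))
for q in("scraper_blade","scraper_tip","scraper_end"):
  for r in models.tip_of("top",q)[:1]: print(q,r["confidence"],p3(im,*r["at"]))
for r in models.tip_of("top","bowl_rim")[:1]: print(r["confidence"],p3(im,*r["at"],z=.08))
o=env.observe(); print(o["position"],o["qvel"],o["grip_width"],o["time_s"])
E
```

```text
scraper 0.82 [[0.453  0.2031 0.0011]
 [0.469  0.2815 0.1993]
 [0.4877 0.3732 0.2046]]
bowl 0.55 [[0.4036 0.3586 0.0029]
 [0.5049 0.4103 0.0356]
 [0.5701 0.4996 0.0847]]
scraper_end 0.91 [0.455  0.2453 0.0004]
0.5 [0.487 0.414 0.08 ]
[0.4785 0.375  0.1914] [-0.0252 -0.0484  0.0521 -0.064  -0.0011  0.0253] 0.01706154625353879 14.8667
```

View pics/t4.png

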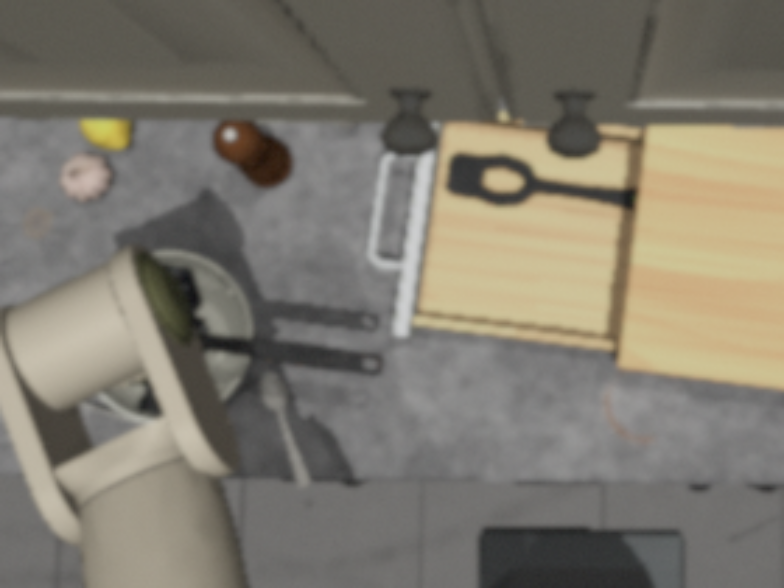

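The handle end shows at (375,362), level and about 0.2 m up. That puts mid-blade at about (0.480, 0.442) against the bowl centre at (0.485, 0.445). The bowl and spoon are in place.

```bash
python3 -c "
from rig import job
print(job.close_job())"
```

```text
the job is handed in; nothing more can be done
None
```

I handed the job in with the scraper gripped level about 0.2 m up, its mid-blade an estimated 6 mm from the bowl's centre; the drawer is open about 0.22 m, and the spoon and bowl look unmoved in the last picture. The judge returned no result.

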